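# Stand the long insole blank against the fence

### The job

Two cork insole blanks lie sloping on the steel pegs of the wooden stand. Push the longer one against the stand's fence so that it pivots on its lower edge and stays standing upright, its foot close up to the fence and its face leaning against it. Do not lift its lower edge off the stand, and leave the shorter blank lying as it is.

Things in the scene. Friction and masses are not known exactly. Their poses are not given: they have to be found in the camera images.
- stand: Fixed stand. Deck x -130 to 40, y -220 to 220 mm, top 12 mm above the bench. Fence 75 mm high, leaning 8 degrees away from the robot. Origin: bench height, middle of the line where fence face meets deck; x points into the fence, y along it. Blanks lie at y about +108 and -108 mm, each on two steel pegs (14 mm thick, tops 49 mm above the bench, x -80 mm, 72 mm apart). Loose chalk at y 0.
- long_blank_center (a point): Centre of the longer cork blank, a loose rigid board 100 (x) by 180 (y) by 12 mm (z), 0.11 to 0.22 kg, in either place. It starts at a 38 degree slope, low edge on the deck near the fence, rising towards the robot over the pegs. x points down the slope, z out of its upper face. Upright, z points into the fence; from a few degrees short of vertical it falls back on the fence by itself.
- long_blank_foot (a point): Middle of the longer blank's lower edge (far corner of its underside), on which it pivots. Starts on the deck, 26 mm before the fence's foot; slides forward when pushed until the fence stops it 12 mm before the fence's foot.
- long_blank_top (a point): Middle of the longer blank's raised edge (near corner of its underside), 100 mm from the lower edge; the place to push. Starts nearest the robot, 74 mm above the bench, overhanging the pegs by 29 mm; it rises to 112 mm when the blank is upright.
- short_blank_center (a point): Centre of the shorter cork blank, 100 by 115 by 12 mm, 0.10 kg, same axes, lying at the same slope in the other place. To be left lying.
Mind the look-alikes: they are no part of the job. What is shaped like the part that bears long_blank_center but turquoise is not meant.

How it is judged:
At the end, for the whole second after the job is handed in: The longer blank rests on its lower long edge on the deck, about upright (its z 80 to 112 degrees from vertical; flat on the fence is 98), long edge level within 10 degrees and parallel to the fence within 11, its foot at most 24 mm before the fence's foot line (12 mm is fully home) (angle between long_blank_center's own z axis and vertical between 1.4 and 1.95 rad and angle between long_blank_center's own y axis and vertical between 1.4 and 1.75 rad and angle between the y axis of long_blank_center and the y axis of stand, either way round below 0.2 rad and x of long_blank_foot in the frame of stand between -0.024 and 0.005 m and z of long_blank_foot in the frame of stand below 0.025 m and linear speed of long_blank below 0.02 m/s); the robot touches nothing.
It fails at once if the longer blank's lower edge is lifted more than 30 mm off the deck (z of long_blank_foot in the frame of stand above 0.042 m).
It fails at once if the shorter blank is moved by more than 15 mm (distance of short_blank_center from where it was at the start of the episode above 0.015 m).
It also fails if it takes over 35 s, if anything falls off the work surface, if the arm or the gripper's body presses on something with over 40 N, if the wrist force passes 120 N, or if a joint passes its speed limit or range.

### The arm

A 6-joint arm with a two-finger parallel gripper is mounted at the origin on the work surface. World frame = base frame: x ahead of the robot, y to its left, z up, the work surface at z = 0. Lengths are in m, angles in rad, forces in N, time in s.
With the tool pointing down it reaches from about 0.35 to 0.775 m from the base axis. Payload 7.3 kg.
Tool frame: the origin (TCP) lies at the very end of the fingers, on their centre line; the grasp point (between the pads) lies 19 mm behind it (robot.hold_point_z is the distance from the TCP to the grasp point, in m); z points along the fingers, y is the direction in which the jaws open and shut (so a half turn about z gives the same grasp; the last joint's range is limited). The gripper opens to 92 mm and grips with 3 to 60 N. Pads are 19 mm wide; open, the fingers measure 130 mm over their backs; the gripper's body (75 mm by 190 mm) begins 47 mm behind the grasp point.
Start: joints at [-1.311, 0.342, 1.524, -0, 1.275, -0.146], TCP at [0.207, -0.482, 0.227] pointing down, gripper open.
Joint ranges: [-2.53, 2.53], [-0.77, 2.02], [0.04, 2.7], [-1, 4.14], [0.28, 2.66], [-3.11, 3.11]. Speed limits (rad/s): [2.57, 2.57, 3.14, 3.14, 3.14, 3.14].

### API

Orientations are given as [roll, pitch, yaw] about the fixed x, y, z axes, in that order (R = Rz(yaw) Ry(pitch) Rx(roll)).
In Python, from cell import monitor, viewer, robot gives the robot as it stands.
- The arm moves only by the tool move_arm, never from a script. Its argument "deltas" is a list of rows, each an object of numbers: "x", "y", "z": the shift along the tool's x, y, z in m; "wx", "wy", "wz": the turn, a rotation vector about the tool's x, y, z in degrees; "hand": the opening, from 0 (shut) to 1 (fully open). In form: [{"x": .., "y": .., "z": .., "wx": .., "wy": .., "wz": .., "hand": ..}, ...]. A call has 1 to 8 rows; each row is the pose to reach, as a shift and turn from the pose commanded when the call began, along the tool's axes at that moment; what a row does not reach only later rows make up. A row lasts 1/8 s, in which the tool goes at most 62.5 mm and 10.7 degrees, less where a joint would pass 70% of its speed; a pose out of reach is approached as far as the arm can. A call with a gripper value outside its range is refused whole. The fingers move at their own pace and stop on an object; "grip_force" is the grip in N (left out, the last holds). Time passes only in rows, so rows that repeat a pose let the fingers close. It gives the time, the measured TCP pose, the force and the opening at its end, in the units of the state.
- monitor.observe(): the state, without advancing time (a new reading comes with each control period).
- viewer.read_camera(name): name is "side" or "top"; returns the picture (480x640x3 uint8, red, green, blue); there is no depth.
- viewer.camera_params(name): a dict with "camera_matrix" (3x3 intrinsics, pixels), "R" (3x3) and "t" (3): a world point X has camera coordinates R X + t. Camera axes: x right, y down, z forward; pixel columns grow to the right and rows downward; lengths in m; the calibration is good to about 2 mm. A picture is of the moment at which its call begins. camera_params takes no time and is no camera call.
- robot.hand_in(): hands the job in, once; it reports no verdict.
The state is a dict: "time": time; "qpos": joint angles; "qvel": joint speeds; "joint_efforts": joint torques, N m; "tool_pos": TCP position; "tool_rot": TCP orientation; "contact_force": force on the tool from outside, world axes, zero at the start; "torque": the same for the moment, N m; "opening": finger opening in m.
Only numpy, scipy, OpenCV 4.12 (cv2) and the standard library are available. Lean on these libraries where they do the work, as an engineer would, in place of code of your own. Each camera call takes 0.05 s, during which the arm holds its last target. There are 200 camera calls.

## Working session

There is one attempt and no reset: what is moved stays moved. The work goes in short steps, Python scripts to look and compute and a tool call to move; the robot and the scene stay as the last step left them, time stands still between calls to the robot, and variables do not carry over. Pictures are saved under pics/ and viewed, about 8 in all and at most 12, crops included, and the job is handed in when it is done.

Besides the shell and the picture viewer there is one more tool, called after "Emit:" in YAML: its name, and indented under it one key for each argument. move_arm: Moves the arm, as the interface text tells. Its arguments: {"type":"object","properties":{"deltas":{"type":"array","items":{"type":"object","properties":{"x":{"type":"number"},"y":{"type":"number"},"z":{"type":"number"},"wx":{"type":"number"},"wy":{"type":"number"},"wz":{"type":"number"},"hand":{"type":"number"}}}},"grip_force":{"type":"number"}},"required":["deltas"]}

```bash
mkdir -p pics
cat > h.py <<'E'
import numpy as np, cv2
from cell import monitor, viewer, robot
def grab(n,f):
    im=viewer.read_camera(n); cv2.imwrite('pics/'+f,im[:,:,::-1]); return im
def cam(n):
    p=viewer.camera_params(n); return np.array(p['camera_matrix']),np.array(p['R']),np.array(p['t'])
def proj(n,X):
    K,R,t=cam(n); c=K@(R@np.array(X)+t); return c[:2]/c[2]
def ray(n,u):
    K,R,t=cam(n); d=R.T@np.linalg.solve(K,[u[0],u[1],1]); return -R.T@t,d
def onz(n,u,z):
    o,d=ray(n,u); return o+d*(z-o[2])/d[2]
def tri(a,b):
    A=[];B=[]
    for n,u in (a,b):
        o,d=ray(n,u); d/=np.linalg.norm(d); P=np.eye(3)-np.outer(d,d); A.append(P);B.append(P@o)
    return np.linalg.lstsq(np.vstack(A),np.hstack(B),rcond=None)[0]
E
python3 - <<'E'
from h import *
grab('top','t1.png'); grab('side','s1.png')
for n in('top','side'):
    K,R,t=cam(n); print(n,(-R.T@t).round(3),R[2].round(3))
s=monitor.observe(); print(s['time'],s['tool_pos'],s['tool_rot'],s['contact_force'])
E
```

```text
top [ 0.379 -0.014  1.334] [ 0.099  0.017 -0.995]
side [-0.149  0.642  0.773] [ 0.544 -0.576 -0.61 ]
0.1 [ 0.20717835 -0.48202272  0.22613157] [-3.14027253e+00 -1.87222152e-04  4.05762005e-01] [0.41975105 0.11941548 0.03628714]
```

View pics/t1.png

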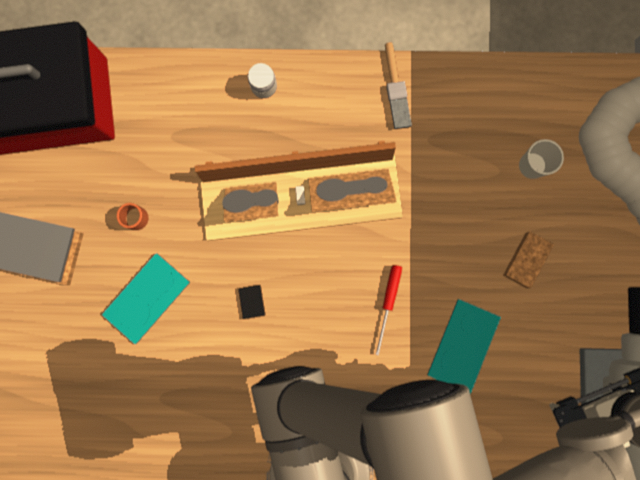

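View pics/s1.png

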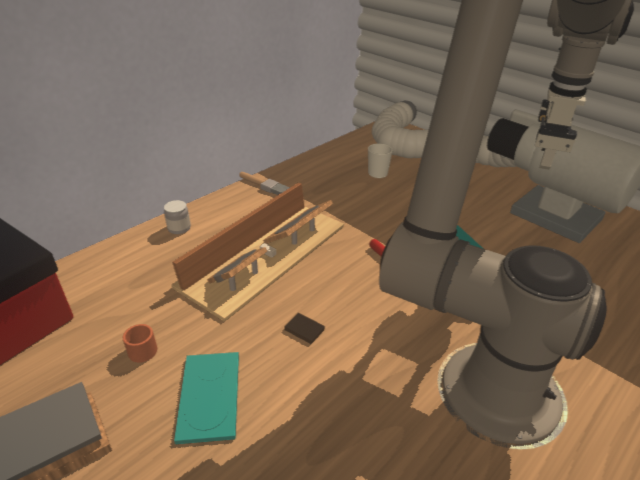

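Top view: the longer cork blank is at the right place, about (352,190). The shorter is at (250,202). Look-alikes are the turquoise boards at (146,298) and (464,343), the cork piece at (528,260) and the grey/cork board at (35,245). By the description I choose (352,190), and I'll check it in a close crop.

Run:
```python
from h import *
a=cv2.imread('pics/t1.png')[135:250,185:415]; a=cv2.resize(a,None,fx=3.4,fy=3.4,interpolation=cv2.INTER_CUBIC)
cv2.imwrite('pics/c1.png',a)
b=cv2.imread('pics/s1.png')[175:325,165:355]; b=cv2.resize(b,None,fx=4,fy=4,interpolation=cv2.INTER_CUBIC)
cv2.imwrite('pics/c2.png',b)
```

```text
(no output)
```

View pics/c1.png

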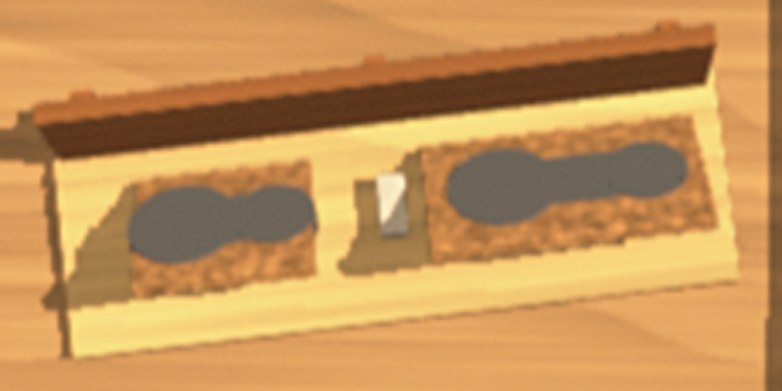

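View pics/c2.png

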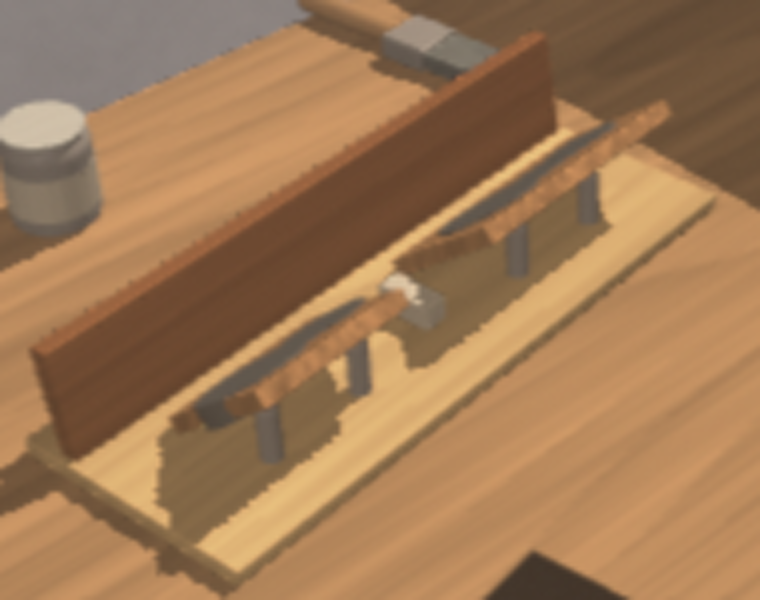

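Run:
```python
from h import *
T=lambda u:(185+u[0]/3.4,135+u[1]/3.4); S=lambda u:(165+u[0]/4,175+u[1]/4)
for nm,u in dict(NL=(68,356),NR=(738,279),FL=(58,158),FR=(714,88)).items(): print(nm,onz('top',T(u),.012).round(4))
for nm,u in dict(NL=(230,580),NR=(714,200),FL=(75,457)).items(): print('side',nm,onz('side',S(u),.012).round(4))
for u in((431,262),(718,228),(420,150),(692,117)): print('blank',onz('top',T(u),.08).round(4))
print('tri near L,R',tri(('top',T((431,262))),('side',S((490,240)))).round(4),tri(('top',T((718,228))),('side',S((668,108)))).round(4))
p=[onz('top',T(u),.012) for u in((68,356),(738,279),(58,158),(714,88))]
y=(p[2]-p[3]+p[0]-p[1])[:2]; y/=np.linalg.norm(y); x=np.array([y[1],-y[0]]);print('yaw',np.arctan2(x[1],x[0]))
o=sum(p)[:2]/4; o=o+x*.065; print('origin',o)
for u in((431,262),(718,228)): 
  q=onz('top',T(u),.082)[:2]-o; print('stand frame',q@x,q@y)
```

```text
NL [0.5023 0.2633 0.012 ]
NR [ 0.5604 -0.1738  0.012 ]
FL [0.6335 0.2749 0.012 ]
FR [ 0.6872 -0.1573  0.012 ]
side NL [0.4982 0.265  0.012 ]
side NR [ 0.5545 -0.169   0.012 ]
side FL [0.6349 0.2703 0.012 ]
blank [0.5585 0.0249 0.08  ]
blank [ 0.5828 -0.153   0.08  ]
blank [0.6291 0.0332 0.08  ]
blank [ 0.6527 -0.1363  0.08  ]
tri near L,R [0.5589 0.025  0.0768] [ 0.5834 -0.1529  0.0781]
yaw 0.12793695565755103
origin [0.66030719 0.06005197]
stand frame -0.10572393953305619 -0.021858192273814636
stand frame -0.10434063649771194 -0.20114857248267703
```

Crop check: the chosen blank is cork with a dark sole mark and about 179 mm long, in the -y place. Its raised edge is at stand x -105 mm and z about 77 mm. The short blank is at the other end. Next I plan the approach: shut fingers pitched 60° down, coming under the raised edge between the pegs.

```bash
cat >> h.py <<'E'
from scipy.spatial.transform import Rotation as Ro
YAW=.128; O=np.array([.6603,.06005,0]); RS=Ro.from_euler('z',YAW)
def plan(wps, cur=None):
    """wps: (xs,ys,z,pitch deg below horizontal); prints deltas in the tool axes (mm, deg)"""
    s=monitor.observe(); P=np.array(s['tool_pos']); R=Ro.from_euler('xyz',s['tool_rot'])
    if cur is not None: P=O+RS.apply(cur[:3]); R=RS*Ro.from_euler('y',cur[3]-90,degrees=True).inv().inv() if 0 else tool(cur[3])
    print('t',round(s['time'],2),'stand',RS.inv().apply(P-O).round(4),'F',RS.inv().apply(s['contact_force']).round(1),'q',np.round(s['qpos'],2))
    for w in wps:
        d=R.inv().apply(O+RS.apply(w[:3])-P); r=(R.inv()*tool(w[3])).as_rotvec(degrees=True)
        print(w,(d*1000).round(1),r.round(1))
def tool(p):
    p=np.radians(p); z=np.array([np.cos(p),0,-np.sin(p)]); y=np.array([0,-1,0]); return RS*Ro.from_matrix(np.array([np.cross(y,z),y,z]).T)
E
python3 -c "
from h import *
plan([(-.2,-.1115,.2,60),(-.16,-.1115,.12,60)])"
```

```text
t 0.1 stand [-0.5186 -0.4798  0.2261] F [0.4 0.1 0. ] q [-1.31  0.34  1.52 -0.    1.28 -0.15]
(-0.2, -0.1115, 0.2, 60) [ 407.4 -266.8   26.6] [-4.2 29.8 15.5]
(-0.16, -0.1115, 0.12, 60) [ 445.8 -255.7  106.6] [-4.2 29.8 15.5]
```

Emit:
move_arm:
  deltas:
    - {"x":0.05,"y":-0.033,"z":0.0,"wx":-0.5,"wy":3.7,"wz":1.9,"hand":0}
    - {"x":0.1,"y":-0.066,"z":0.0,"wx":-1,"wy":7.5,"wz":3.9,"hand":0}
    - {"x":0.15,"y":-0.1,"z":0.01,"wx":-1.5,"wy":11,"wz":5.8,"hand":0}
    - {"x":0.2,"y":-0.133,"z":0.01,"wx":-2,"wy":15,"wz":7.7,"hand":0}
    - {"x":0.25,"y":-0.165,"z":0.015,"wx":-2.6,"wy":18.5,"wz":9.6,"hand":0}
    - {"x":0.3,"y":-0.2,"z":0.02,"wx":-3.2,"wy":22,"wz":11.6,"hand":0}
    - {"x":0.35,"y":-0.233,"z":0.025,"wx":-3.7,"wy":26,"wz":13.5,"hand":0}
    - {"x":0.407,"y":-0.267,"z":0.027,"wx":-4.2,"wy":29.8,"wz":15.5,"hand":0}

```text
time: 1.1
tool_pos: [0.4739, -0.0781, 0.1997]
tool_rot: [3.141, -0.526, 0.126]
contact_force: [1.0, -0.6, -0.5]
opening: 0.0164
```

```bash
python3 -c "
from h import *
plan([(-.2,-.1115,.2,60),(-.16,-.1115,.10,60),(-.135,-.1115,.052,60),(-.103,-.1115,.052,60)])"
```

```text
t 1.1 stand [-0.2025 -0.1132  0.1997] F [ 1.  -0.7 -0.5] q [-0.53  0.07  2.1   0.56  0.62  0.5 ]
(-0.2, -0.1115, 0.2, 60) [ 2.3 -1.7  1. ] [ 0.1 -0.1 -0.1]
(-0.16, -0.1115, 0.1, 60) [-13.3  -1.8 107.5] [ 0.1 -0.1 -0.1]
(-0.135, -0.1115, 0.052, 60) [-15.7  -1.8 161.6] [ 0.1 -0.1 -0.1]
(-0.103, -0.1115, 0.052, 60) [ 11.9  -1.9 177.7] [ 0.1 -0.1 -0.1]
```

Emit:
move_arm:
  deltas:
    - {"x":-0.005,"z":0.035,"hand":0}
    - {"x":-0.01,"z":0.07,"hand":0}
    - {"x":-0.015,"z":0.106,"hand":0}
    - {"x":-0.017,"z":0.135,"hand":0}
    - {"x":-0.018,"z":0.16,"hand":0}
    - {"x":-0.018,"z":0.16,"hand":0}

```text
schema error: expected keys x, y, z, wx, wy, wz, hand
```

```bash
python3 -c "
from h import *
plan([(-.135,-.1115,.052,60),(-.103,-.1115,.052,60)])
a=grab('side','s2.png')[175:325,165:355]; cv2.imwrite('pics/c3.png',cv2.resize(a[:,:,::-1],None,fx=4,fy=4,interpolation=cv2.INTER_CUBIC))"
```

```text
t 1.1 stand [-0.2025 -0.1132  0.1997] F [ 1.  -0.7 -0.5] q [-0.53  0.07  2.1   0.56  0.62  0.5 ]
(-0.135, -0.1115, 0.052, 60) [-15.7  -1.8 161.6] [ 0.1 -0.1 -0.1]
(-0.103, -0.1115, 0.052, 60) [ 11.9  -1.9 177.7] [ 0.1 -0.1 -0.1]
```

View pics/c3.png

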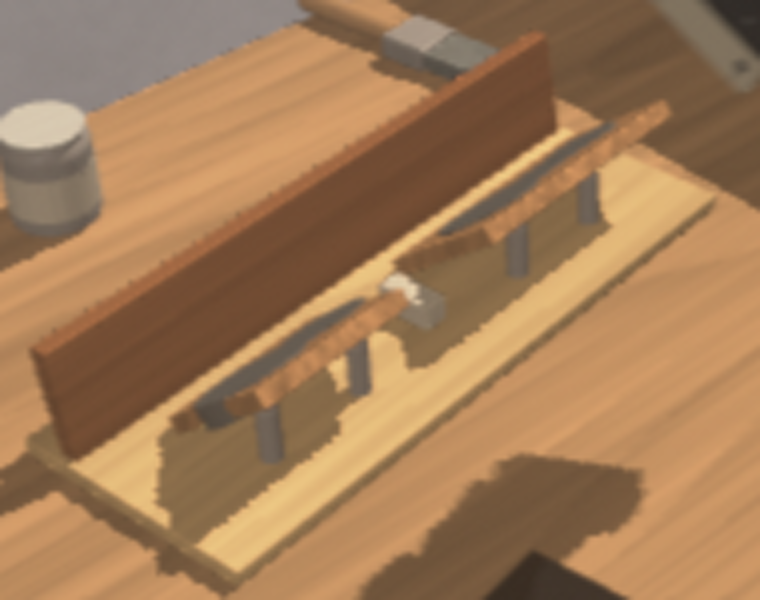

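The call was refused because all keys are needed. The picture shows the scene unchanged, with the gripper still out of the crop at top right.

Emit:
move_arm:
  deltas:
    - {"x":-0.005,"y":0,"z":0.035,"wx":0,"wy":0,"wz":0,"hand":0}
    - {"x":-0.01,"y":0,"z":0.07,"wx":0,"wy":0,"wz":0,"hand":0}
    - {"x":-0.015,"y":0,"z":0.106,"wx":0,"wy":0,"wz":0,"hand":0}
    - {"x":-0.017,"y":0,"z":0.135,"wx":0,"wy":0,"wz":0,"hand":0}
    - {"x":-0.018,"y":0,"z":0.16,"wx":0,"wy":0,"wz":0,"hand":0}
    - {"x":-0.018,"y":0,"z":0.16,"wx":0,"wy":0,"wz":0,"hand":0}

```text
time: 1.9
tool_pos: [0.5369, -0.0709, 0.0506]
tool_rot: [-3.14, -0.521, 0.128]
contact_force: [0.3, -0.2, 0.9]
opening: 0.0005
```

```bash
python3 -c "
from h import *
plan([(-.135,-.1115,.052,60),(-.103,-.1115,.052,60),(-.095,-.1115,.055,60),(-.085,-.1115,.060,60),(-.075,-.1115,.066,62)])
a=grab('side','s3.png')[135:295,195:395]; cv2.imwrite('pics/c4.png',cv2.resize(a[:,:,::-1],None,fx=3.7,fy=3.7,interpolation=cv2.INTER_CUBIC))"
```

```text
t 1.9 stand [-0.1391 -0.1141  0.0506] F [ 0.3 -0.2  0.9] q [-0.43  0.46  2.13  1.25  0.28 -0.16]
(-0.135, -0.1115, 0.052, 60) [ 4.3 -2.6  0.8] [-0.1  0.2  0. ]
(-0.103, -0.1115, 0.052, 60) [32.1 -2.6 16.8] [-0.1  0.2  0. ]
(-0.095, -0.1115, 0.055, 60) [40.5 -2.6 18.1] [-0.1  0.2  0. ]
(-0.085, -0.1115, 0.06, 60) [51.7 -2.6 18.8] [-0.1  0.2  0. ]
(-0.075, -0.1115, 0.066, 62) [63.3 -2.6 18.6] [-0.1 -1.8  0. ]
```

View pics/c4.png

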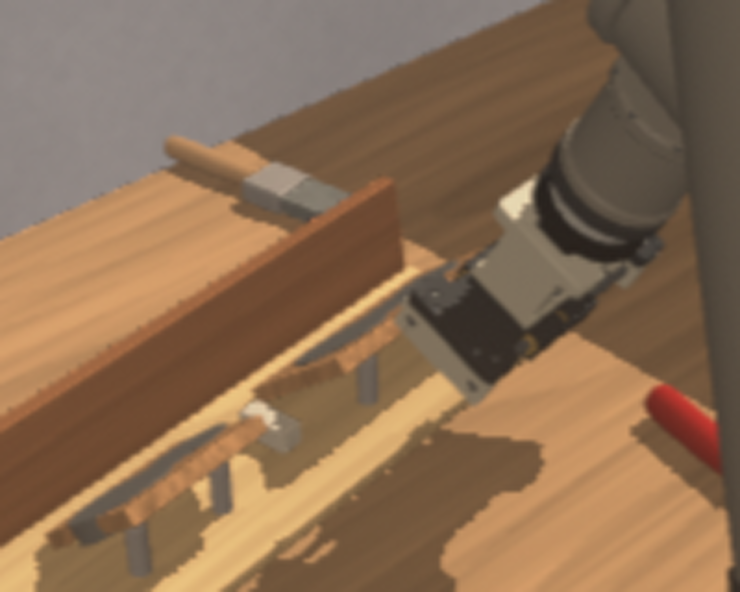

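The side view shows the gripper in front of the long blank, blanks untouched. Joint 5 is at its limit at this tilt, so I'm steepening the tool to about 72°.

Emit:
move_arm:
  deltas:
    - {"x":0.0,"y":-0.001,"z":0.0,"wx":0,"wy":-6,"wz":0,"hand":0}
    - {"x":0.0,"y":-0.002,"z":0.0,"wx":0,"wy":-12,"wz":0,"hand":0}
    - {"x":0.0,"y":-0.002,"z":0.0,"wx":0,"wy":-12,"wz":0,"hand":0}

```text
time: 2.33
tool_pos: [0.5381, -0.0638, 0.0531]
tool_rot: [-3.124, -0.352, 0.133]
contact_force: [-0.3, 0.5, -0.3]
opening: 0.0003
```

```bash
python3 -c "
from h import *
plan([(-.135,-.1115,.052,72),(-.108,-.1115,.052,72),(-.098,-.1115,.054,72),(-.088,-.1115,.057,72),(-.078,-.1115,.061,72),(-.068,-.1115,.066,73),(-.058,-.1115,.070,74)])"
```

```text
t 2.33 stand [-0.137  -0.1073  0.0531] F [-0.2  0.5 -0.3] q [-0.37  0.47  1.99  0.46  0.42  0.67]
(-0.135, -0.1115, 0.052, 72) [1.4 4.3 1.6] [-1.1 -2.2  0.3]
(-0.108, -0.1115, 0.052, 72) [26.8  4.6 10.9] [-1.1 -2.2  0.3]
(-0.098, -0.1115, 0.054, 72) [36.9  4.7 12.5] [-1.1 -2.2  0.3]
(-0.088, -0.1115, 0.057, 72) [47.3  4.7 13.1] [-1.1 -2.2  0.3]
(-0.078, -0.1115, 0.061, 72) [58.   4.8 12.8] [-1.1 -2.2  0.3]
(-0.068, -0.1115, 0.066, 73) [69.2  4.8 11.6] [-1.1 -3.2  0.3]
(-0.058, -0.1115, 0.07, 74) [79.9  4.9 11.3] [-1.1 -4.2  0.3]
```

Emit:
move_arm:
  deltas:
    - {"x":0.006,"y":0.002,"z":0.004,"wx":-1,"wy":-2.2,"wz":0,"hand":0}
    - {"x":0.015,"y":0.004,"z":0.007,"wx":-1,"wy":-2.2,"wz":0,"hand":0}
    - {"x":0.022,"y":0.0045,"z":0.01,"wx":-1,"wy":-2.2,"wz":0,"hand":0}
    - {"x":0.027,"y":0.0045,"z":0.011,"wx":-1,"wy":-2.2,"wz":0,"hand":0}
    - {"x":0.032,"y":0.0045,"z":0.012,"wx":-1,"wy":-2.2,"wz":0,"hand":0}
    - {"x":0.037,"y":0.0045,"z":0.0125,"wx":-1,"wy":-2.2,"wz":0,"hand":0}
    - {"x":0.042,"y":0.0045,"z":0.013,"wx":-1,"wy":-2.2,"wz":0,"hand":0}

```text
time: 3.2
tool_pos: [0.5828, -0.0612, 0.0541]
tool_rot: [-3.139, -0.315, 0.134]
contact_force: [-1.1, 0.0, 0.1]
opening: 0.0003
```

```bash
python3 -c "
from h import *
plan([(-.088,-.1115,.057,72),(-.078,-.1115,.061,72),(-.068,-.1115,.066,73),(-.058,-.1115,.070,74)])
a=grab('side','s4.png')[135:295,195:395]; cv2.imwrite('pics/c5.png',cv2.resize(a[:,:,::-1],None,fx=3.7,fy=3.7,interpolation=cv2.INTER_CUBIC))"
```

```text
t 3.2 stand [-0.0923 -0.1103  0.0541] F [-1.1  0.1  0.1] q [-0.31  0.52  1.84  0.28  0.5   0.9 ]
(-0.088, -0.1115, 0.057, 72) [ 5.   1.2 -1.4] [-0.3 -0.1  0.3]
(-0.078, -0.1115, 0.061, 72) [15.7  1.2 -2.1] [-0.3 -0.1  0.3]
(-0.068, -0.1115, 0.066, 73) [26.8  1.3 -3.8] [-0.3 -1.1  0.3]
(-0.058, -0.1115, 0.07, 74) [37.5  1.4 -4.5] [-0.3 -2.1  0.3]
```

View pics/c5.png

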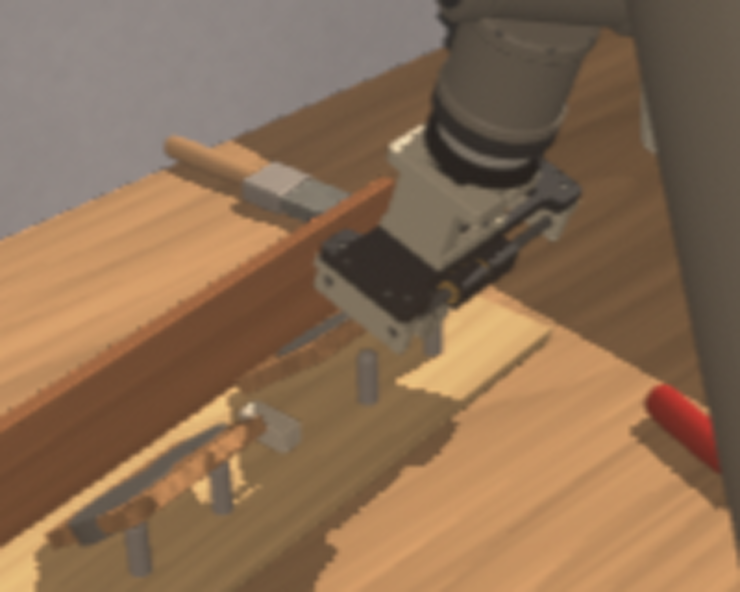

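The side view shows the blank pushed about 14 mm forward with its foot home, still at its slope. Force is only 1 N and the short blank is unmoved. Now I'll pivot it.

```bash
python3 -c "
from h import *
def w(th,p,back=22):
    t=np.radians(th);q=np.radians(p)
    return (-.012-.1*np.cos(t)-.0095*np.sin(q)+back/1e3*np.cos(q),-.1115,.012+.1*np.sin(t)-.0095*np.cos(q)-back/1e3*np.sin(q),p)
plan([tuple(np.round(w(*a),4)) for a in((44,72),(50,72),(56,72),(62,74),(68,76),(74,79),(80,83),(86,87),(92,90),(97,90))])"
```

```text
t 3.25 stand [-0.0915 -0.1105  0.0544] F [ 0.5 -0.9  0.3] q [-0.31  0.52  1.84  0.28  0.5   0.9 ]
(np.float64(-0.0862), np.float64(-0.1115), np.float64(0.0576), np.float64(72.0)) [ 6.   1.  -1.3] [-0.2 -0.1  0.3]
(np.float64(-0.0785), np.float64(-0.1115), np.float64(0.0647), np.float64(72.0)) [15.6  1.1 -5.7] [-0.2 -0.1  0.3]
(np.float64(-0.0702), np.float64(-0.1115), np.float64(0.071), np.float64(72.0)) [25.4  1.1 -9.1] [-0.2 -0.1  0.3]
(np.float64(-0.062), np.float64(-0.1115), np.float64(0.0765), np.float64(74.0)) [ 34.9   1.2 -11.8] [-0.2 -2.1  0.4]
(np.float64(-0.0534), np.float64(-0.1115), np.float64(0.0811), np.float64(76.0)) [ 44.5   1.2 -13.5] [-0.2 -4.1  0.4]
(np.float64(-0.0447), np.float64(-0.1115), np.float64(0.0847), np.float64(79.0)) [ 53.9   1.3 -14.2] [-0.2 -7.1  0.4]
(np.float64(-0.0361), np.float64(-0.1115), np.float64(0.0875), np.float64(83.0)) [ 63.    1.3 -14.2] [ -0.2 -11.1   0.4]
(np.float64(-0.0273), np.float64(-0.1115), np.float64(0.0893), np.float64(87.0)) [ 71.9   1.4 -13.2] [ -0.2 -15.1   0.4]
(np.float64(-0.018), np.float64(-0.1115), np.float64(0.0899), np.float64(90.0)) [ 80.9   1.5 -10.8] [ -0.2 -18.1   0.4]
(np.float64(-0.0093), np.float64(-0.1115), np.float64(0.0893), np.float64(90.0)) [89.   1.5 -7.6] [ -0.2 -18.1   0.4]
```

Emit:
move_arm:
  deltas:
    - {"x":0.006,"y":0.001,"z":-0.001,"wx":0,"wy":0,"wz":0,"hand":0}
    - {"x":0.011,"y":0.001,"z":-0.0035,"wx":0,"wy":0,"wz":0,"hand":0}
    - {"x":0.016,"y":0.001,"z":-0.0055,"wx":0,"wy":0,"wz":0,"hand":0}
    - {"x":0.021,"y":0.001,"z":-0.0075,"wx":0,"wy":0,"wz":0,"hand":0}
    - {"x":0.026,"y":0.001,"z":-0.009,"wx":0,"wy":0,"wz":0,"hand":0}
    - {"x":0.031,"y":0.001,"z":-0.0105,"wx":0,"wy":-1,"wz":0,"hand":0}
    - {"x":0.036,"y":0.001,"z":-0.012,"wx":0,"wy":-2,"wz":0,"hand":0}
    - {"x":0.04,"y":0.001,"z":-0.013,"wx":0,"wy":-3,"wz":0,"hand":0}

```text
time: 4.25
tool_pos: [0.6171, -0.0577, 0.0792]
tool_rot: [-3.139, -0.262, 0.135]
contact_force: [-1.1, 0.4, 0.9]
opening: 0.0002
```

```bash
python3 -c "
from h import *
plan([(-.0447,-.1115,.0847,79),(-.0361,-.1115,.0875,83),(-.0273,-.1115,.0893,87),(-.018,-.1115,.09,90),(-.0093,-.1115,.0895,90)])
a=grab('side','s5.png')[135:295,195:395]; cv2.imwrite('pics/c6.png',cv2.resize(a[:,:,::-1],None,fx=3.7,fy=3.7,interpolation=cv2.INTER_CUBIC))"
```

```text
t 4.25 stand [-0.0579 -0.1113  0.0792] F [-1.1  0.5  0.9] q [-0.27  0.55  1.68  0.17  0.68  1.05]
(-0.0447, -0.1115, 0.0847, 79) [14.2  0.3 -1.9] [-0.2 -4.   0.4]
(-0.0361, -0.1115, 0.0875, 83) [23.2  0.3 -2.4] [-0.2 -8.   0.4]
(-0.0273, -0.1115, 0.0893, 87) [32.2  0.4 -1.8] [ -0.2 -12.    0.4]
(-0.018, -0.1115, 0.09, 90) [41.3  0.5 -0.1] [ -0.2 -15.    0.4]
(-0.0093, -0.1115, 0.0895, 90) [49.6  0.5  2.7] [ -0.2 -15.    0.4]
```

View pics/c6.png

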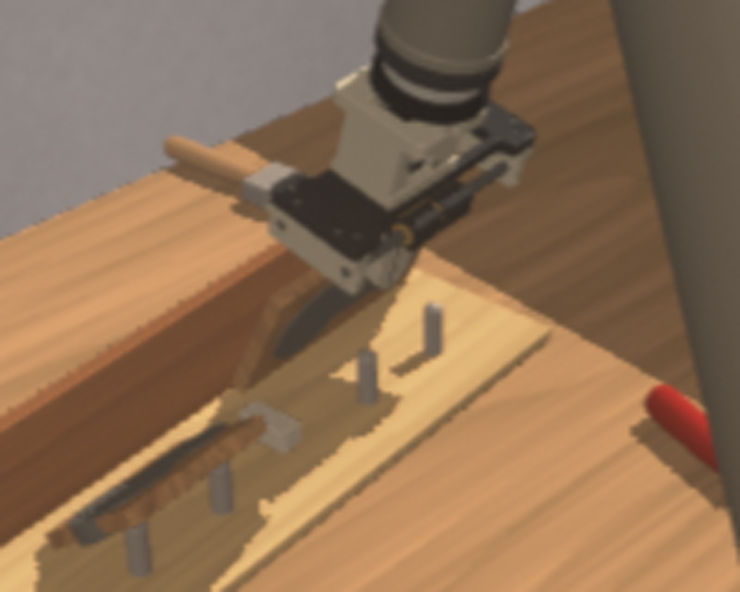

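The picture shows the blank at about 65°, foot on the deck at the fence (240,388). The short blank is unmoved. I'm continuing to upright.

Emit:
move_arm:
  deltas:
    - {"x":0.005,"y":0,"z":-0.0005,"wx":0,"wy":-2,"wz":0,"hand":0}
    - {"x":0.01,"y":0,"z":-0.001,"wx":0,"wy":-4,"wz":0,"hand":0}
    - {"x":0.015,"y":0,"z":-0.0015,"wx":0,"wy":-6,"wz":0,"hand":0}
    - {"x":0.02,"y":0,"z":-0.002,"wx":0,"wy":-8,"wz":0,"hand":0}
    - {"x":0.025,"y":0,"z":-0.0015,"wx":0,"wy":-10,"wz":0,"hand":0}
    - {"x":0.03,"y":0,"z":-0.001,"wx":0,"wy":-12,"wz":0,"hand":0}
    - {"x":0.035,"y":0,"z":0,"wx":0,"wy":-14,"wz":0,"hand":0}
    - {"x":0.039,"y":0,"z":0,"wx":0,"wy":-14,"wz":0,"hand":0}

```text
time: 5.3
tool_pos: [0.6545, -0.0525, 0.0887]
tool_rot: [-3.139, -0.019, 0.135]
contact_force: [0.8, 0.1, 0.2]
opening: 0.0005
```

Emit:
move_arm:
  deltas:
    - {"x":0.003,"y":0,"z":0,"wx":0,"wy":0,"wz":0,"hand":0}
    - {"x":0.005,"y":0,"z":0,"wx":0,"wy":0,"wz":0,"hand":0}
    - {"x":0.005,"y":0,"z":0,"wx":0,"wy":0,"wz":0,"hand":0}

```text
time: 5.68
tool_pos: [0.6587, -0.052, 0.0892]
tool_rot: [-3.139, -0.019, 0.135]
contact_force: [0.3, 0.0, 0.1]
opening: 0.0007
```

```bash
python3 -c "
from h import *
plan([(-.018,-.1115,.09,90),(-.0093,-.1115,.0895,90)])
a=grab('side','s6.png')[135:295,195:395]; cv2.imwrite('pics/c7.png',cv2.resize(a[:,:,::-1],None,fx=3.7,fy=3.7,interpolation=cv2.INTER_CUBIC))"
```

```text
t 5.67 stand [-0.0159 -0.111   0.0892] F [ 0.3 -0.   0.1] q [-0.2   0.7   1.31  0.01  1.12  1.23]
(-0.018, -0.1115, 0.09, 90) [-2.1  0.5 -0.9] [-0.1 -1.1  0.4]
(-0.0093, -0.1115, 0.0895, 90) [ 6.6  0.6 -0.2] [-0.1 -1.1  0.4]
```

View pics/c7.png

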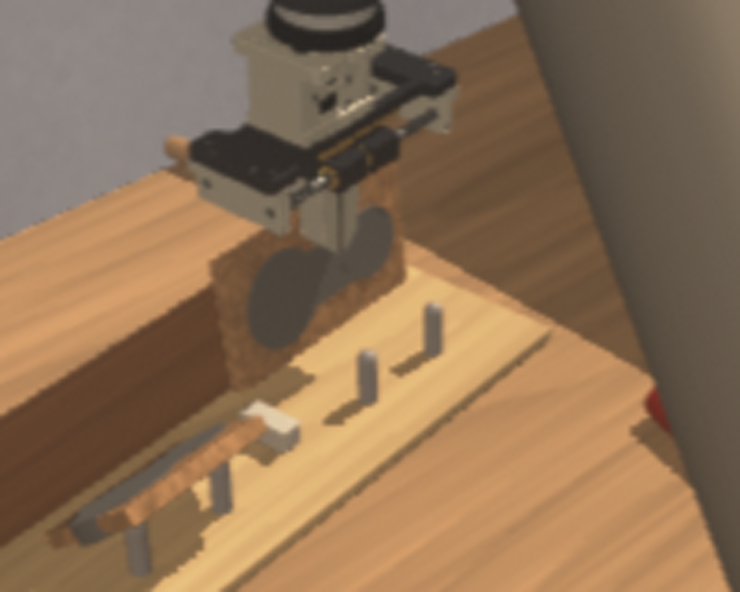

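The blank now stands against the fence, foot near (240,388), with contact force near zero. Backing the tool away and rising, then a check.

Emit:
move_arm:
  deltas:
    - {"x":-0.01,"y":0,"z":0,"wx":0,"wy":0,"wz":0,"hand":0}
    - {"x":-0.03,"y":0,"z":0,"wx":0,"wy":0,"wz":0,"hand":0}
    - {"x":-0.06,"y":0,"z":-0.02,"wx":0,"wy":0,"wz":0,"hand":0}
    - {"x":-0.1,"y":0,"z":-0.06,"wx":0,"wy":0,"wz":0,"hand":0}
    - {"x":-0.15,"y":0,"z":-0.1,"wx":0,"wy":0,"wz":0,"hand":0}
    - {"x":-0.2,"y":0,"z":-0.12,"wx":0,"wy":0,"wz":0,"hand":0}
    - {"x":-0.22,"y":0,"z":-0.12,"wx":0,"wy":0,"wz":0,"hand":0}
    - {"x":-0.22,"y":0,"z":-0.12,"wx":0,"wy":0,"wz":0,"hand":0}

```text
time: 6.72
tool_pos: [0.4372, -0.0822, 0.2056]
tool_rot: [-3.14, -0.019, 0.134]
contact_force: [0.6, -0.9, -0.3]
opening: 0.0002
```

```bash
python3 -c "
from h import *
plan([])
a=grab('side','s7.png')[175:325,165:355]; b=grab('top','t7.png')[135:250,185:415]
A=cv2.resize(a,(500,395),interpolation=cv2.INTER_CUBIC);B=cv2.resize(b,(690,345),interpolation=cv2.INTER_CUBIC)
cv2.imwrite('pics/c8.png',cv2.resize(a,None,fx=4,fy=4,interpolation=cv2.INTER_CUBIC)[:,:,::-1]);cv2.imwrite('pics/c9.png',cv2.resize(b,None,fx=3.4,fy=3.4,interpolation=cv2.INTER_CUBIC)[:,:,::-1])"
```

```text
t 6.72 stand [-0.2394 -0.1126  0.2056] F [ 0.4 -1.  -0.3] q [-0.37  0.21  1.78  0.01  1.14  1.07]
```

View pics/c8.png

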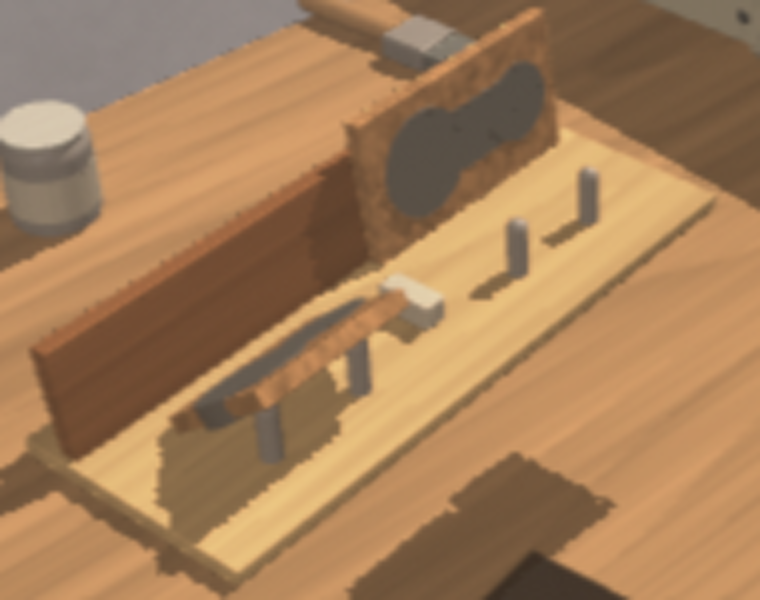

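View pics/c9.png

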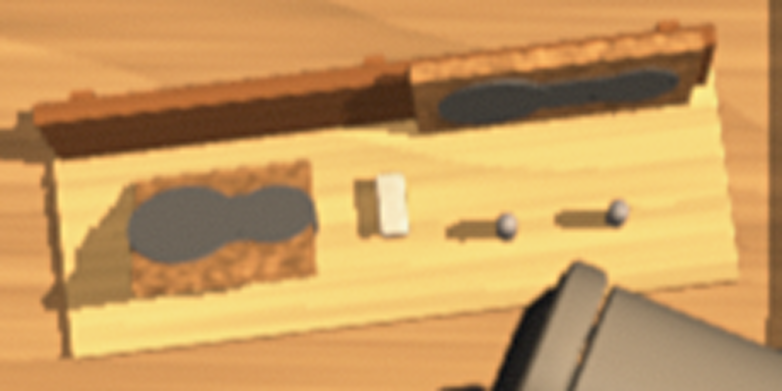

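```bash
python3 -c "
from h import *
for u in((418,132),(692,103)):
    print('foot in stand',RS.inv().apply(onz('top',(185+u[0]/3.4,135+u[1]/3.4),.012)-O).round(4))
robot.hand_in()"
```

```text
foot in stand [-0.0085 -0.0218  0.012 ]
foot in stand [-0.0094 -0.2034  0.012 ]
the job is handed in; nothing more can be done
```

The longer blank is standing upright against the fence, and I handed the job in at about 6.8 s of robot time. No verdict is reported.

**What I did:** With the fingers shut, I came under the blank's raised edge between the pegs. I pushed it about 14 mm forward until its foot was at the fence. Then I swung it up about its lower edge until it fell back on the fence, and backed the tool clear.

**Last checks:**
- **Foot position:** both ends of the lower edge measured 8.5 and 9.4 mm before the fence's foot line. The text gives 12 mm for fully home, so this is 3 mm nearer than it should be able to get. I put that down to pixel and calibration error, and it is well inside the 24 mm limit.
- **Alignment:** those two readings put the edge parallel to the fence within about 0.3°.
- **Upright angle:** I judged it from the side and top pictures only. It looks flat on the fence.
- **Short blank:** it looks the same in the pictures before and after.
- **Forces and clearance:** the force readings I took during the push were about 1.5 N or less. The tool was about 0.2 m in front of the stand and touching nothing.

**What went wrong on the way:** one move call was refused for missing keys. My first tool tilt also put joint 5 at its 0.28 rad limit, so I steepened the tool before touching the blank.

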